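Seat a plate carrier on the printer's loading bed and start the feed

ROBOT

A 7-joint arm with a two-finger parallel gripper is mounted at the origin on the work surface. World frame = base frame: x ahead of the robot, y to its left, z up, the work surface at z = 0. Lengths are in mm, angles in rad, forces in N, time in s.
With the tool pointing down it reaches from about 400 to 875 mm from the base axis. Payload 4.4 kg.
Tool frame: the origin (TCP) lies at the very end of the fingers, on their centre line; the grasp point (between the pads) lies 19 mm behind it; z points along the fingers, y is the direction in which the jaws open and shut (so a half turn about z gives the same grasp; the last joint's range is limited). The gripper opens to 85 mm and grips with 20 to 120 N. Pads are 22 mm wide; open, the fingers measure 114 mm over their backs; the gripper's body (76 mm by 85 mm) begins 54 mm behind the grasp point. The pads swing forward as they close: fully open they stand 13 mm farther back than shut.
Start: joints at [-1.36, 0.628, 0.038, 1.517, -0.027, 0.996, -0.02], TCP at [177.607, 625.279, 231.313] pointing down, gripper open.
Joint ranges: [-3.06, 3.06], [-0.37, 2.12], [-1.25, 1.32], [0.18, 2.47], [-1.1, 4.24], [0.23, 1.98], [-2.94, 2.94]. Speed limits (rad/s): [2.57, 2.57, 3.14, 3.14, 3.14, 3.14, 3.14].

INTERFACE

Orientations are given as [roll, pitch, yaw] about the fixed x, y, z axes, in that order (R = Rz(yaw) Ry(pitch) Rx(roll)).
In Python, from cell import read_state, get_image, calibration, finish_job gives the robot as it stands. The module is installed in compiled form; this text tells all that it offers.
- The arm moves only by the tool apply_moves, never from a script. Its argument "increments" is a list of rows, each an object of numbers: "tx", "ty", "tz": the shift along the world's x, y, z in m; "rx", "ry", "rz": the turn, a rotation vector about the world's x, y, z in units of 5 degrees (1.0 is 5 degrees); "claw": the finger opening in m, from 0 to 0.0854. In form: [{"tx": .., "ty": .., "tz": .., "rx": .., "ry": .., "rz": .., "claw": ..}, ...]. A call has 1 to 12 rows; each row is the pose to reach, as a shift and turn from the pose commanded when the call began; what a row does not reach only later rows make up. A row lasts 1/10 s, in which the tool goes at most 50 mm and 8.59 degrees, less where a joint would pass 70% of its speed; a pose out of reach is approached as far as the arm can. A call with a gripper value outside its range is refused whole. The fingers move at their own pace and stop on an object; the grip force is fixed at half the most. Time passes only in rows, so rows that repeat a pose let the fingers close. It gives the time, the measured TCP pose, the force and the opening at its end, in the units of the state.
- read_state(): the state, without advancing time (a new reading comes with each control period).
- get_image(name): name is "side" or "top" or "wrist"; returns the picture (480x640x3 uint8, red, green, blue); there is no depth.
- calibration(name): a dict with "camera_matrix" (3x3 intrinsics, pixels), "origin" and "attitude" of the camera in the world. Camera axes: x right, y up, looking along -z (the intrinsics and any distortion apply to the point x, -y, -z); pixel columns grow to the right and rows downward; lengths in mm; the calibration is good to about 2 mm. The wrist camera is an equidistant fisheye: a pixel r from the principal point sees the ray r / f radians off the axis. A picture is of the moment at which its call begins: read the wrist's pose just before it. calibration takes no time and is no camera call; for the wrist camera it gives the pose at the moment of the call.
- finish_job(): hands the job in, once; it reports no verdict.
The state is a dict: "clock": time; "qpos": joint angles; "qd": joint speeds; "tau": joint torques, N m; "eef_pos": TCP position; "tool_rot": TCP orientation; "force": force on the tool from outside, world axes, zero at the start; "torque": the same for the moment, N m; "width": finger opening in mm.
Only numpy, scipy, OpenCV 4.12 (cv2) and the standard library are available. Lean on these libraries where they do the work, as an engineer would, in place of code of your own. Each camera call takes 0.05 s, during which the arm holds its last target. There are 200 camera calls.

TASK

With the fingertips, push the short plate carrier along the loading bed until it sits flat and square, flush against both the guide rail and the end stop; only slide it, do not pick it up. Then press the small start button on the control pod all the way down for a moment and let it go. Leave the big stop button and everything else as it is.

Things in the scene. Friction and masses are not known exactly. Their poses are not given: they have to be found in the camera images.
- bed: the loading bed: a fixed dark board, 240 x 430 mm, top face 18 mm above the table, slightly turned. Origin on its underside; +x points away from the robot; the board spans x -120 to +120 mm, y -180 to +250 mm. An aluminium guide rail runs along its whole far side and a dark steel end stop crosses its -y end (robot's right); both rise 16 mm above the board
- rail_face (a point): point on the guide rail's inner face (bed x = +105 mm), at the board's surface, in front of the carrier's home; axes as the bed's, the rail runs along y
- stop_face (a point): point on the end stop's inner face (bed y = -165 mm), at the board's surface; axes as the bed's; the stop runs along x from -65 mm to the rail
- carrier_mid (a point): centre, half-way up, of the short plate carrier: an aluminium slab with a white number-plate blank on top, 90 mm (its x) x 140 mm (its y) x 14 mm thick, 0.3 to 0.55 kg, flat on the board and free to slide, turned up to 20 degrees from the bed's axes. Fully home it lies at bed x = +60, y = -95 mm, square to the bed
- start_top (a point): centre of the top face of the start button: the smaller, 24 mm wide round black button on the grey control pod, nearer to the robot, pressed straight down. The pod is a fixed box 180 x 90 x 45 mm on the table, left or right of the bed
- start (a joint): travel of the start button: 0 released, 0.006 m fully down (a spring, about 5 N when fully down; it comes back up by itself)
- stop_top (a point): centre of the top face of the stop button: the larger, 42 mm wide round black button on the same pod, 90 mm farther from the robot; to be left alone
- stop (a joint): travel of the stop button: 0 released, 0.006 m fully down
- long_carrier: the long narrow plate carrier, 240 x 60 x 14 mm, aluminium with a white blank, flat on the table beyond the bed; not for this job. Origin at the centre of its underside, y along its length
- weight: small steel weight with a knob, 30 mm across, 47 mm tall, standing on the bed near its far-from-stop end, close to the rail. Origin at the centre of its underside
- die1: steel and brass embossing die, 35 x 60 x 22 mm, flat on the table beyond the bed. Origin at the centre of its underside
- die2: a second die like die1, beside it
- screwdriver: screwdriver lying on the table near the robot's right, about 0.2 m long
- foil_roll: black foil roll standing on end, 72 mm across, 70 mm tall, on the table at the far left. Origin at the centre of its underside
- cleaner: white plastic bottle, 56 mm across, 130 mm tall, at the far right. Origin at the centre of its underside
- mug: white mug, 76 mm across, 85 mm tall, on the side of the bed opposite to the control pod. Origin at the centre of its underside
- carrier: the short plate carrier itself (see carrier_mid); its origin is the centre of its underside, 7 mm below that point

How it is judged:
By the outcome, as a careful person would: the job done as asked, in the order asked, and still so for the second after the job is handed in, with the robot touching nothing.
It also fails if it takes over 72 s, if anything falls off the work surface, if the arm or the gripper's body presses on something with over 40 N, if the wrist force passes 120 N, or if a joint passes its speed limit or range.

## Working session

There is one attempt and no reset: what is moved stays moved. The work goes in short steps, Python scripts to look and compute and a tool call to move; the robot and the scene stay as the last step left them, time stands still between calls to the robot, and variables do not carry over. Pictures are saved under pics/ and viewed, about 8 in all and at most 12, crops included, and the job is handed in when it is done.

Besides the shell and the picture viewer there is one more tool, called after ">>>" by a JSON object that holds its "method" and its "body", one argument or row to a line. apply_moves: Moves the arm, as the interface text tells. Its arguments: {"type":"object","properties":{"increments":{"type":"array"}},"required":["increments"]}

```bash
mkdir -p pics; ls; python3 - <<'E'
from cell import *
import cv2
print(read_state())
for n in ("top","side"):
    cv2.imwrite(f"pics/{n}1.png",get_image(n)[:,:,::-1]); print(n,calibration(n))
E
```

```text
pics
{'clock': 0.0, 'qpos': array([-1.35981147,  0.62932007,  0.03841338,  1.51836613, -0.02703643,
        0.99628226, -0.02001131]), 'qd': array([-0.00018602,  0.00058263, -0.00069248,  0.00041436, -0.00116059,
        0.00050832, -0.0005417 ]), 'tau': array([ 1.39728331e-04, -5.63413131e+01,  1.22552443e+00, -1.93454969e+01,
        1.07966020e-02,  1.03657233e-02, -1.49911614e-05]), 'eef_pos': array([177.39874877, 624.68274382, 230.40602744]), 'tool_rot': array([-3.13973324e+00, -2.42459734e-05,  2.86479980e+00]), 'force': array([ 0.2759029 , -0.72329232, -0.37514446]), 'torque': array([ 0.04072422, -0.00225296, -0.00634866]), 'width': 85.51539965931792}
top {'camera_matrix': array([[463.96914061,   0.        , 315.37080612],
       [  0.        , 463.96914061, 237.72450382],
       [  0.        ,   0.        ,   1.        ]]), 'origin': array([ 378.26347518,  -13.69070587, 1176.22090485]), 'attitude': array([ 0.16937205, -0.00244632, -1.5977551 ])}
side {'camera_matrix': array([[522.566974  ,   0.        , 314.66599049],
       [  0.        , 522.566974  , 239.86539258],
       [  0.        ,   0.        ,   1.        ]]), 'origin': array([281.68067259, 797.7431014 , 655.09168508]), 'attitude': array([ 0.96365076,  0.0145137 , -2.84196168])}
```

View pics/top1.png

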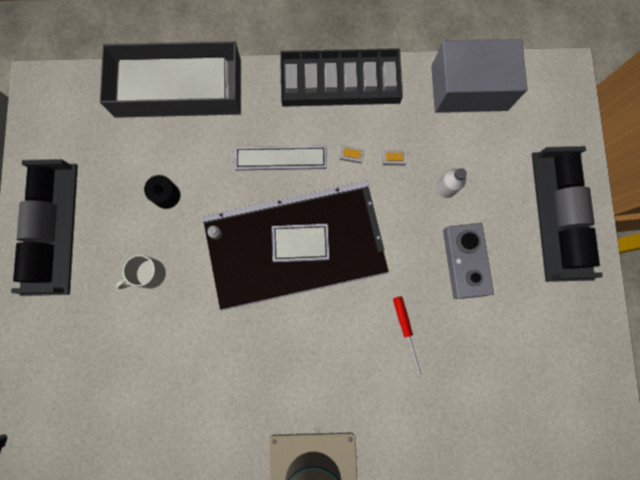

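View pics/side1.png

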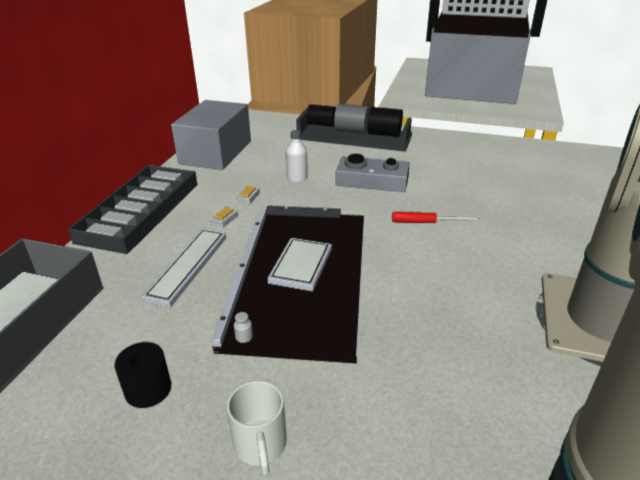

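```bash
cat > h.py <<'E'
import numpy as np, cv2
from scipy.spatial.transform import Rotation as R
from scipy.optimize import least_squares
from cell import *
C={n:calibration(n) for n in("top","side")}
def proj(n,P):
    c=C[n]; p=(np.atleast_2d(P)-c["origin"])@R.from_euler("xyz",c["attitude"]).as_matrix()
    p=p*[1,-1,-1]; q=p@c["camera_matrix"].T; return q[:,:2]/q[:,2:]
def ray(n,uv,z):
    c=C[n]; uv=np.atleast_2d(uv); d=np.c_[uv,np.ones(len(uv))]@np.linalg.inv(c["camera_matrix"]).T*[1,-1,-1]
    d=d@R.from_euler("xyz",c["attitude"]).as_matrix().T; o=c["origin"]; return o+d*((z-o[2])/d[:,2])[:,None]
def pose(p,P):  # p=x,y,yaw
    P=np.atleast_2d(P).astype(float); return P@R.from_euler("z",p[2]).as_matrix().T+[p[0],p[1],0]
E
cat > m.py <<'E'
from h import *
bp=np.array([[-120,250,18],[-120,-180,18],[120,250,34],[120,-180,34]])
px=np.array([[221,308],[388,271],[204,216],[367,183]])
b=least_squares(lambda p:(proj("top",pose(p,bp))-px).ravel(),[500,0,.2],x_scale=[100,100,1])
print("bed",b.x,b.fun.round(1))
out={}
for n in("top","side"):
    im=cv2.imread(f"pics/{n}1.png"); g=im.min(2)
    m=(g>150).astype(np.uint8)
    k,l,s,c=cv2.connectedComponentsWithStats(m)
    seed=(300,243) if n=="top" else (300,262)
    mm=(l==l[seed[1],seed[0]]).astype(np.uint8)
    ct=max(cv2.findContours(mm,0,2)[0],key=cv2.contourArea)[:,0].astype(float)
    w=ray(n,ct,32)[:,:2]; r=cv2.minAreaRect(w.astype(np.float32)); print(n,"white",mm.sum(),r)
    (cx,cy),_,_=r
    B=np.array([[-120,250,18],[-120,-180,18],[120,-180,34],[120,250,34]]); rail=np.array([[105,250,34],[105,-165,34],[-65,-165,34]])
    x0,y0,f=(190,165,3.7) if n=="top" else (205,195,4)
    W,H=(800,600)
    v=cv2.warpAffine(im,np.float32([[f,0,-x0*f+f/2],[0,f,-y0*f+f/2]]),(W,H),flags=cv2.INTER_CUBIC)
    for P,col in((B,(0,255,0)),(rail,(0,0,255))):
        q=(proj(n,pose(b.x,P))-[x0,y0])*f
        cv2.polylines(v,[q.astype(np.int32)],P is B,col,1)
    cv2.imwrite(f"pics/{n}crop.png",v[:,:] if n=="side" else v[:570])
    # dark discs on pod
im=cv2.imread("pics/top1.png");v=im[215:305,435:500];cv2.imwrite("pics/pod.png",cv2.resize(v,None,fx=6,fy=6,interpolation=2))
for s,z in(((474,278),52),((469,241),52)):
    sub=im[:,:,1][s[1]-16:s[1]+16,s[0]-16:s[0]+16]; mm=(sub<55).astype(np.uint8)
    k,l,st,c=cv2.connectedComponentsWithStats(mm); i=l[16,16]; print(s,st[i],c[i]+np.array(s)-16)
    print(ray("top",c[i]+np.array(s)-16,55))
E
python3 m.py
```

```text
bed [ 5.67112725e+02 -5.93196520e+00  1.85300300e-01] [-0.8  1.4  1.6  1.8 -2.  -1.   1.3 -2.6]
top white 1298 ((563.7705688476562, 17.228389739990234), (68.98208618164062, 118.83660125732422), 0.8790292739868164)
side white 1300 ((562.112548828125, 15.629276275634766), (70.67671966552734, 120.95262145996094), 0.9302668571472168)
(474, 278) [12 10 11 11 91] [475.24175824 277.16483516]
[[ 462.86062073 -405.51867305   55.        ]]
(469, 241) [  8   7  18  18 249] [469.41767068 240.55823293]
[[ 552.79656496 -398.86872208   55.        ]]
```

View pics/topcrop.png

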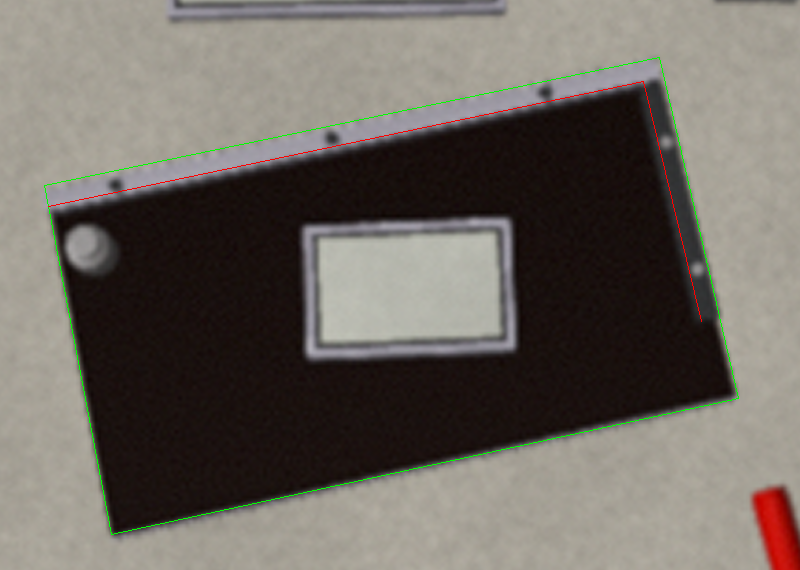

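View pics/pod.png

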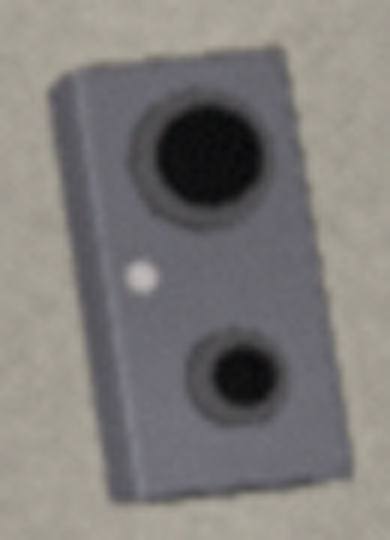

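The top view shows the bed outline fit is good. The carrier is at about (563, 17), turned about -9.7° relative to the bed, and the pod is on the right with the start button at pixel (475, 277). I'll move to the robot side of the carrier with the jaws along bed y.

>>> {"method": "apply_moves", "body": {
  "increments": [
    {"tx": 0.05, "ty": -0.05, "tz": 0, "rz": 1, "claw": 0.085},
    {"tx": 0.1, "ty": -0.1, "tz": 0, "rz": 2, "claw": 0.085},
    {"tx": 0.14, "ty": -0.14, "rz": 3, "claw": 0.085},
    {"tx": 0.18, "ty": -0.18, "rz": 4, "claw": 0.085},
    {"tx": 0.22, "ty": -0.22, "rz": 5, "claw": 0.085},
    {"tx": 0.25, "ty": -0.26, "rz": 5.3, "claw": 0.085},
    {"tx": 0.27, "ty": -0.31, "rz": 5.3, "claw": 0.085},
    {"tx": 0.28, "ty": -0.36, "rz": 5.3, "claw": 0.085},
    {"tx": 0.29, "ty": -0.41, "rz": 5.3, "claw": 0.085},
    {"tx": 0.295, "ty": -0.46, "rz": 5.3, "claw": 0.085},
    {"tx": 0.3, "ty": -0.51, "rz": 5.3, "claw": 0.085},
    {"tx": 0.3, "ty": -0.55, "rz": 5.3, "claw": 0.085}
  ]
}}

```text
$.increments[0]: bad value
```

>>> {"method": "apply_moves", "body": {
  "increments": [
    {"tx": 0.05, "ty": -0.05, "tz": 0.0, "rx": 0.0, "ry": 0.0, "rz": 1.0, "claw": 0.085},
    {"tx": 0.1, "ty": -0.1, "tz": 0.0, "rx": 0.0, "ry": 0.0, "rz": 2.0, "claw": 0.085},
    {"tx": 0.14, "ty": -0.14, "tz": 0.0, "rx": 0.0, "ry": 0.0, "rz": 3.0, "claw": 0.085},
    {"tx": 0.18, "ty": -0.18, "tz": 0.0, "rx": 0.0, "ry": 0.0, "rz": 4.0, "claw": 0.085},
    {"tx": 0.22, "ty": -0.22, "tz": 0.0, "rx": 0.0, "ry": 0.0, "rz": 5.0, "claw": 0.085},
    {"tx": 0.25, "ty": -0.26, "tz": 0.0, "rx": 0.0, "ry": 0.0, "rz": 5.3, "claw": 0.085},
    {"tx": 0.27, "ty": -0.31, "tz": 0.0, "rx": 0.0, "ry": 0.0, "rz": 5.3, "claw": 0.085},
    {"tx": 0.28, "ty": -0.36, "tz": 0.0, "rx": 0.0, "ry": 0.0, "rz": 5.3, "claw": 0.085},
    {"tx": 0.29, "ty": -0.41, "tz": 0.0, "rx": 0.0, "ry": 0.0, "rz": 5.3, "claw": 0.085},
    {"tx": 0.295, "ty": -0.46, "tz": 0.0, "rx": 0.0, "ry": 0.0, "rz": 5.3, "claw": 0.085},
    {"tx": 0.3, "ty": -0.51, "tz": 0.0, "rx": 0.0, "ry": 0.0, "rz": 5.3, "claw": 0.085},
    {"tx": 0.3, "ty": -0.55, "tz": 0.0, "rx": 0.0, "ry": 0.0, "rz": 5.3, "claw": 0.085}
  ]
}}

```text
clock: 1.3
eef_pos: [472.7, 124.9, 231.1]
tool_rot: [-3.142, 0.0, -2.956]
force: [0.8, -0.1, 0.0]
width: 85.0
```

>>> {"method": "apply_moves", "body": {
  "increments": [
    {"tx": 0.0, "ty": 0.0, "tz": 0.0, "rx": 0.0, "ry": 0.0, "rz": 0.0, "claw": 0.085},
    {"tx": 0.0, "ty": 0.0, "tz": 0.0, "rx": 0.0, "ry": 0.0, "rz": 0.0, "claw": 0.085}
  ]
}}

```text
clock: 1.5
eef_pos: [472.5, 125.6, 231.2]
tool_rot: [-3.142, -0.0, -2.96]
force: [0.2, 1.4, 0.3]
width: 84.9
```

>>> {"method": "apply_moves", "body": {
  "increments": [
    {"tx": 0.002, "ty": -0.045, "tz": 0.0, "rx": 0.0, "ry": 0.0, "rz": 0.0, "claw": 0.085},
    {"tx": 0.004, "ty": -0.09, "tz": 0.0, "rx": 0.0, "ry": 0.0, "rz": 0.0, "claw": 0.085},
    {"tx": 0.0065, "ty": -0.1246, "tz": -0.02, "rx": 0.0, "ry": 0.0, "rz": 0.0, "claw": 0.085},
    {"tx": 0.0065, "ty": -0.1246, "tz": -0.06, "rx": 0.0, "ry": 0.0, "rz": 0.0, "claw": 0.085},
    {"tx": 0.0065, "ty": -0.1246, "tz": -0.1, "rx": 0.0, "ry": 0.0, "rz": 0.0, "claw": 0.085},
    {"tx": 0.0065, "ty": -0.1246, "tz": -0.14, "rx": 0.0, "ry": 0.0, "rz": 0.0, "claw": 0.085},
    {"tx": 0.0065, "ty": -0.1246, "tz": -0.17, "rx": 0.0, "ry": 0.0, "rz": 0.0, "claw": 0.085},
    {"tx": 0.0065, "ty": -0.1246, "tz": -0.19, "rx": 0.0, "ry": 0.0, "rz": 0.0, "claw": 0.085},
    {"tx": 0.0065, "ty": -0.1246, "tz": -0.19, "rx": 0.0, "ry": 0.0, "rz": 0.0, "claw": 0.085},
    {"tx": 0.0065, "ty": -0.1246, "tz": -0.19, "rx": 0.0, "ry": 0.0, "rz": 0.0, "claw": 0.085}
  ]
}}

```text
clock: 2.5
eef_pos: [479.1, 4.0, 41.3]
tool_rot: [3.141, -0.0, -2.954]
force: [0.2, 0.5, -0.5]
width: 84.9
```

```bash
python3 - <<'E'
from cell import *
import cv2
s=get_image("side"); w=get_image("wrist")
v=cv2.hconcat([cv2.resize(s[190:370,200:400],(600,540),interpolation=2)])
cv2.imwrite("pics/s2.png",v[:,:,::-1]); st=read_state(); print(st["eef_pos"],st["tool_rot"],st["force"],calibration("wrist"))
E
```

```text
[479.90720336   3.32132921  42.34330889] [ 3.14143937e+00  2.09344786e-03 -2.95463044e+00] [-0.61855755  0.4661032   0.29576574] {'camera_matrix': array([[371.64829954,   0.        , 319.85578657],
       [  0.        , 371.64829954, 234.47916234],
       [  0.        ,   0.        ,   1.        ]]), 'origin': array([404.23394968, -10.7388268 , 184.43643499]), 'attitude': array([-3.08418089e-01, -1.78880865e-04,  1.75784349e+00])}
```

View pics/s2.png

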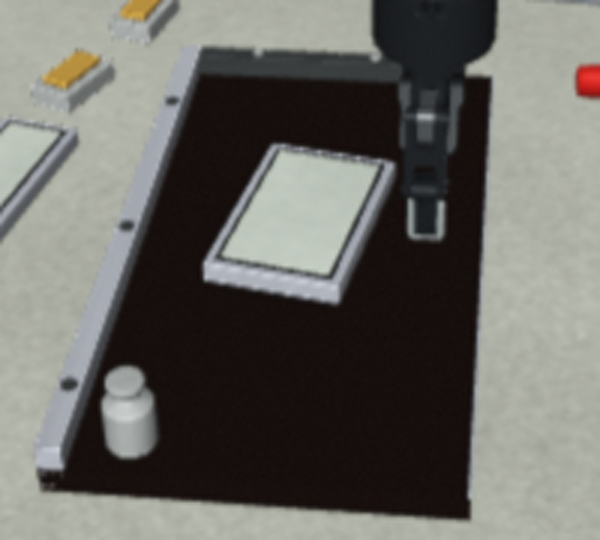

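Fingers stand clear on the robot's side of the carrier. I'll lower them slowly to find the board by touch.

>>> {"method": "apply_moves", "body": {
  "increments": [
    {"tx": 0.0, "ty": -0.002, "tz": -0.01, "rx": 0.0, "ry": 0.0, "rz": 0.0, "claw": 0.085},
    {"tx": 0.0, "ty": -0.002, "tz": -0.019, "rx": 0.0, "ry": 0.0, "rz": 0.0, "claw": 0.085},
    {"tx": 0.0, "ty": -0.002, "tz": -0.019, "rx": 0.0, "ry": 0.0, "rz": 0.0, "claw": 0.085},
    {"tx": 0.0, "ty": -0.002, "tz": -0.021, "rx": 0.0, "ry": 0.0, "rz": 0.0, "claw": 0.085},
    {"tx": 0.0, "ty": -0.002, "tz": -0.023, "rx": 0.0, "ry": 0.0, "rz": 0.0, "claw": 0.085},
    {"tx": 0.0, "ty": -0.002, "tz": -0.025, "rx": 0.0, "ry": 0.0, "rz": 0.0, "claw": 0.085}
  ]
}}

```text
clock: 3.2
eef_pos: [479.0, 0.4, 16.3]
tool_rot: [-3.142, 0.0, -2.956]
force: [-0.4, -0.7, 0.8]
width: 85.1
```

>>> {"method": "apply_moves", "body": {
  "increments": [
    {"tx": 0.0, "ty": 0.0, "tz": -0.003, "rx": 0.0, "ry": 0.0, "rz": 0.0, "claw": 0.085},
    {"tx": 0.0, "ty": 0.0, "tz": -0.005, "rx": 0.0, "ry": 0.0, "rz": 0.0, "claw": 0.085},
    {"tx": 0.0, "ty": 0.0, "tz": -0.007, "rx": 0.0, "ry": 0.0, "rz": 0.0, "claw": 0.085},
    {"tx": 0.0, "ty": 0.0, "tz": -0.008, "rx": 0.0, "ry": 0.0, "rz": 0.0, "claw": 0.085},
    {"tx": 0.0, "ty": 0.0, "tz": -0.008, "rx": 0.0, "ry": 0.0, "rz": 0.0, "claw": 0.085}
  ]
}}

```text
clock: 3.7
eef_pos: [478.9, 0.3, 8.2]
tool_rot: [3.141, -0.0, -2.956]
force: [-0.2, -1.2, 0.2]
width: 85.0
```

>>> {"method": "apply_moves", "body": {
  "increments": [
    {"tx": 0.006, "ty": 0.001, "tz": 0.0, "rx": 0.0, "ry": 0.0, "rz": 0.0, "claw": 0.085},
    {"tx": 0.012, "ty": 0.0022, "tz": 0.0, "rx": 0.0, "ry": 0.0, "rz": 0.0, "claw": 0.085},
    {"tx": 0.018, "ty": 0.0034, "tz": 0.0, "rx": 0.0, "ry": 0.0, "rz": 0.0, "claw": 0.085},
    {"tx": 0.024, "ty": 0.0045, "tz": 0.0, "rx": 0.0, "ry": 0.0, "rz": 0.0, "claw": 0.085},
    {"tx": 0.03, "ty": 0.0056, "tz": 0.0, "rx": 0.0, "ry": 0.0, "rz": 0.0, "claw": 0.085},
    {"tx": 0.036, "ty": 0.0067, "tz": 0.0, "rx": 0.0, "ry": 0.0, "rz": 0.0, "claw": 0.085},
    {"tx": 0.042, "ty": 0.0079, "tz": 0.0, "rx": 0.0, "ry": 0.0, "rz": 0.0, "claw": 0.085},
    {"tx": 0.048, "ty": 0.009, "tz": 0.0, "rx": 0.0, "ry": 0.0, "rz": 0.0, "claw": 0.085},
    {"tx": 0.054, "ty": 0.0101, "tz": 0.0, "rx": 0.0, "ry": 0.0, "rz": 0.0, "claw": 0.085},
    {"tx": 0.06, "ty": 0.0112, "tz": 0.0, "rx": 0.0, "ry": 0.0, "rz": 0.0, "claw": 0.085},
    {"tx": 0.065, "ty": 0.0122, "tz": 0.0, "rx": 0.0, "ry": 0.0, "rz": 0.0, "claw": 0.085},
    {"tx": 0.068, "ty": 0.0127, "tz": 0.0, "rx": 0.0, "ry": 0.0, "rz": 0.0, "claw": 0.085}
  ]
}}

```text
clock: 4.9
eef_pos: [547.8, 13.5, 8.3]
tool_rot: [3.141, 0.001, -2.956]
force: [-1.7, -0.8, 0.1]
width: 85.0
```

```bash
python3 - <<'E'
from cell import *
import cv2
s=get_image("side"); t=get_image("top")
a=cv2.resize(s[190:370,200:400],(390,351),interpolation=2);b=cv2.resize(t[170:350,195:395],(390,351),interpolation=2)
cv2.imwrite("pics/s3.png",cv2.hconcat([a,b])[:,:,::-1]); st=read_state(); print(st["eef_pos"],st["force"],st["torque"])
E
```

```text
[548.04957811  13.49695704   8.38060895] [ 0.34091771 -0.43753151 -0.25583146] [0.02162189 0.0437302  0.01072549]
```

View pics/s3.png

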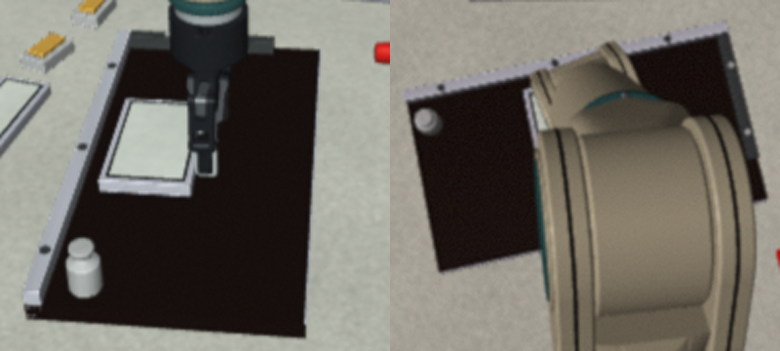

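Carrier is now square to the bed. I'll continue toward the rail, slowing near contact.

>>> {"method": "apply_moves", "body": {
  "increments": [
    {"tx": 0.004, "ty": 0.0007, "tz": 0.0, "rx": 0.0, "ry": 0.0, "rz": 0.0, "claw": 0.085},
    {"tx": 0.008, "ty": 0.0015, "tz": 0.0, "rx": 0.0, "ry": 0.0, "rz": 0.0, "claw": 0.085},
    {"tx": 0.011, "ty": 0.002, "tz": 0.0, "rx": 0.0, "ry": 0.0, "rz": 0.0, "claw": 0.085},
    {"tx": 0.013, "ty": 0.0024, "tz": 0.0, "rx": 0.0, "ry": 0.0, "rz": 0.0, "claw": 0.085},
    {"tx": 0.014, "ty": 0.0026, "tz": 0.0, "rx": 0.0, "ry": 0.0, "rz": 0.0, "claw": 0.085},
    {"tx": 0.015, "ty": 0.0028, "tz": 0.0, "rx": 0.0, "ry": 0.0, "rz": 0.0, "claw": 0.085},
    {"tx": 0.016, "ty": 0.003, "tz": 0.0, "rx": 0.0, "ry": 0.0, "rz": 0.0, "claw": 0.085}
  ]
}}

```text
clock: 5.7
eef_pos: [562.7, 16.0, 8.3]
tool_rot: [-3.142, -0.001, -2.956]
force: [-1.4, 0.2, 0.6]
width: 84.8
```

>>> {"method": "apply_moves", "body": {
  "increments": [
    {"tx": 0.001, "ty": 0.0002, "tz": 0.0, "rx": 0.0, "ry": 0.0, "rz": 0.0, "claw": 0.085},
    {"tx": 0.002, "ty": 0.0004, "tz": 0.0, "rx": 0.0, "ry": 0.0, "rz": 0.0, "claw": 0.085},
    {"tx": 0.003, "ty": 0.0006, "tz": 0.0, "rx": 0.0, "ry": 0.0, "rz": 0.0, "claw": 0.085},
    {"tx": 0.004, "ty": 0.0007, "tz": 0.0, "rx": 0.0, "ry": 0.0, "rz": 0.0, "claw": 0.085}
  ]
}}

```text
clock: 6.1
eef_pos: [565.6, 16.5, 8.2]
tool_rot: [-3.141, -0.003, -2.956]
force: [-6.9, -1.6, 4.4]
width: 85.1
```

>>> {"method": "apply_moves", "body": {
  "increments": [
    {"tx": 0.001, "ty": 0.0002, "tz": 0.0, "rx": 0.0, "ry": 0.0, "rz": 0.0, "claw": 0.085},
    {"tx": 0.002, "ty": 0.0004, "tz": 0.0, "rx": 0.0, "ry": 0.0, "rz": 0.0, "claw": 0.085},
    {"tx": 0.002, "ty": 0.0004, "tz": 0.0, "rx": 0.0, "ry": 0.0, "rz": 0.0, "claw": 0.085}
  ]
}}

```text
clock: 6.4
eef_pos: [565.6, 16.5, 8.0]
tool_rot: [-3.141, -0.007, -2.955]
force: [-8.0, -0.2, 6.4]
width: 84.8
```

>>> {"method": "apply_moves", "body": {
  "increments": [
    {"tx": -0.006, "ty": -0.001, "tz": 0.0, "rx": 0.0, "ry": 0.0, "rz": 0.0, "claw": 0.085},
    {"tx": -0.016, "ty": -0.003, "tz": 0.0, "rx": 0.0, "ry": 0.0, "rz": 0.0, "claw": 0.085},
    {"tx": -0.025, "ty": -0.005, "tz": 0.01, "rx": 0.0, "ry": 0.0, "rz": 0.0, "claw": 0.085},
    {"tx": -0.025, "ty": -0.005, "tz": 0.05, "rx": 0.0, "ry": 0.0, "rz": 0.0, "claw": 0.085},
    {"tx": -0.025, "ty": -0.005, "tz": 0.09, "rx": 0.0, "ry": 0.0, "rz": 0.0, "claw": 0.085},
    {"tx": -0.015, "ty": 0.015, "tz": 0.12, "rx": 0.0, "ry": 0.0, "rz": -1.5, "claw": 0.04},
    {"tx": 0.0, "ty": 0.04, "tz": 0.12, "rx": 0.0, "ry": 0.0, "rz": -3.0, "claw": 0.04},
    {"tx": 0.01, "ty": 0.07, "tz": 0.12, "rx": 0.0, "ry": 0.0, "rz": -4.5, "claw": 0.04},
    {"tx": 0.02, "ty": 0.1, "tz": 0.12, "rx": 0.0, "ry": 0.0, "rz": -6.0, "claw": 0.04},
    {"tx": 0.033, "ty": 0.116, "tz": 0.12, "rx": 0.0, "ry": 0.0, "rz": -7.5, "claw": 0.04},
    {"tx": 0.033, "ty": 0.116, "tz": 0.12, "rx": 0.0, "ry": 0.0, "rz": -9.0, "claw": 0.04},
    {"tx": 0.033, "ty": 0.116, "tz": 0.12, "rx": 0.0, "ry": 0.0, "rz": -10.0, "claw": 0.04}
  ]
}}

```text
clock: 7.6
eef_pos: [602.0, 134.3, 129.0]
tool_rot: [3.14, 0.001, 2.452]
force: [-0.3, -0.4, -0.0]
width: 40.2
```

>>> {"method": "apply_moves", "body": {
  "increments": [
    {"tx": 0.0, "ty": 0.0, "tz": 0.0, "rx": 0.0, "ry": 0.0, "rz": -1.5, "claw": 0.04},
    {"tx": 0.0, "ty": 0.0, "tz": 0.0, "rx": 0.0, "ry": 0.0, "rz": -3.0, "claw": 0.04},
    {"tx": 0.0, "ty": 0.0, "tz": 0.0, "rx": 0.0, "ry": 0.0, "rz": -4.5, "claw": 0.04},
    {"tx": 0.0, "ty": 0.0, "tz": 0.0, "rx": 0.0, "ry": 0.0, "rz": -6.0, "claw": 0.04},
    {"tx": 0.0, "ty": 0.0, "tz": 0.0, "rx": 0.0, "ry": 0.0, "rz": -7.5, "claw": 0.04},
    {"tx": 0.0, "ty": 0.0, "tz": 0.0, "rx": 0.0, "ry": 0.0, "rz": -8.0, "claw": 0.04},
    {"tx": 0.0, "ty": 0.0, "tz": 0.0, "rx": 0.0, "ry": 0.0, "rz": -8.0, "claw": 0.04},
    {"tx": 0.0, "ty": 0.0, "tz": 0.0, "rx": 0.0, "ry": 0.0, "rz": -8.0, "claw": 0.04}
  ]
}}

```text
clock: 8.4
eef_pos: [601.9, 133.3, 128.8]
tool_rot: [3.141, -0.0, 1.758]
force: [-0.2, 0.3, 0.5]
width: 40.3
```

```bash
python3 - <<'E'
from h import *
s=get_image("side"); st=read_state(); print(st["eef_pos"],st["tool_rot"],st["width"],st["force"])
b=(567.1,-5.9,.1853)
p=np.array(st["eef_pos"])-[567.1,-5.9,0]; print("bed",p@R.from_euler("z",.1853).as_matrix())
s=np.ascontiguousarray(s[190:370,200:400]); cv2.imwrite("pics/s4.png",cv2.resize(s,(600,540),interpolation=2)[:,:,::-1])
E
```

```text
[601.88240823 133.23775847 128.72611838] [ 3.14096757e+00 -3.80202708e-04  1.75751635e+00] 39.78311533544553 [ 0.37948062  0.99306201 -1.05316264]
bed [ 59.82190523 130.34750251 128.72611838]
```

View pics/s4.png

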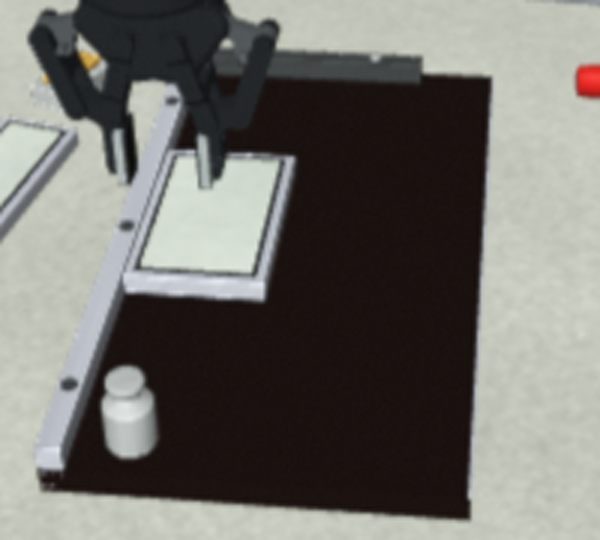

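Carrier's long side lies along the rail, and the fingers hang beyond its left end. I'll descend there.

>>> {"method": "apply_moves", "body": {
  "increments": [
    {"tx": -0.004, "ty": -0.001, "tz": -0.02, "rx": 0.0, "ry": 0.0, "rz": 0.0, "claw": 0.04},
    {"tx": -0.004, "ty": -0.001, "tz": -0.05, "rx": 0.0, "ry": 0.0, "rz": 0.0, "claw": 0.04},
    {"tx": -0.004, "ty": -0.001, "tz": -0.08, "rx": 0.0, "ry": 0.0, "rz": 0.0, "claw": 0.04},
    {"tx": -0.004, "ty": -0.001, "tz": -0.096, "rx": 0.0, "ry": 0.0, "rz": 0.0, "claw": 0.04},
    {"tx": -0.004, "ty": -0.001, "tz": -0.102, "rx": 0.0, "ry": 0.0, "rz": 0.0, "claw": 0.04},
    {"tx": -0.004, "ty": -0.001, "tz": -0.106, "rx": 0.0, "ry": 0.0, "rz": 0.0, "claw": 0.04},
    {"tx": -0.004, "ty": -0.001, "tz": -0.108, "rx": 0.0, "ry": 0.0, "rz": 0.0, "claw": 0.04},
    {"tx": -0.004, "ty": -0.001, "tz": -0.109, "rx": 0.0, "ry": 0.0, "rz": 0.0, "claw": 0.04},
    {"tx": -0.004, "ty": -0.001, "tz": -0.109, "rx": 0.0, "ry": 0.0, "rz": 0.0, "claw": 0.04}
  ]
}}

```text
clock: 9.35
eef_pos: [598.5, 132.3, 20.1]
tool_rot: [3.14, -0.0, 1.757]
force: [0.1, 0.2, -0.3]
width: 40.4
```

>>> {"method": "apply_moves", "body": {
  "increments": [
    {"tx": 0.0015, "ty": -0.008, "tz": 0.0, "rx": 0.0, "ry": 0.0, "rz": 0.0, "claw": 0.04},
    {"tx": 0.003, "ty": -0.016, "tz": 0.0, "rx": 0.0, "ry": 0.0, "rz": 0.0, "claw": 0.04},
    {"tx": 0.0045, "ty": -0.024, "tz": 0.0, "rx": 0.0, "ry": 0.0, "rz": 0.0, "claw": 0.04},
    {"tx": 0.006, "ty": -0.032, "tz": 0.0, "rx": 0.0, "ry": 0.0, "rz": 0.0, "claw": 0.04},
    {"tx": 0.0075, "ty": -0.04, "tz": 0.0, "rx": 0.0, "ry": 0.0, "rz": 0.0, "claw": 0.04},
    {"tx": 0.009, "ty": -0.048, "tz": 0.0, "rx": 0.0, "ry": 0.0, "rz": 0.0, "claw": 0.04},
    {"tx": 0.0105, "ty": -0.056, "tz": 0.0, "rx": 0.0, "ry": 0.0, "rz": 0.0, "claw": 0.04},
    {"tx": 0.012, "ty": -0.064, "tz": 0.0, "rx": 0.0, "ry": 0.0, "rz": 0.0, "claw": 0.04},
    {"tx": 0.0135, "ty": -0.072, "tz": 0.0, "rx": 0.0, "ry": 0.0, "rz": 0.0, "claw": 0.04},
    {"tx": 0.015, "ty": -0.08, "tz": 0.0, "rx": 0.0, "ry": 0.0, "rz": 0.0, "claw": 0.04},
    {"tx": 0.0165, "ty": -0.088, "tz": 0.0, "rx": 0.0, "ry": 0.0, "rz": 0.0, "claw": 0.04},
    {"tx": 0.018, "ty": -0.096, "tz": 0.0, "rx": 0.0, "ry": 0.0, "rz": 0.0, "claw": 0.04}
  ]
}}

```text
clock: 10.55
eef_pos: [616.0, 35.5, 19.3]
tool_rot: [-3.141, -0.0, 1.757]
force: [-0.6, 3.3, 2.5]
width: 40.2
```

>>> {"method": "apply_moves", "body": {
  "increments": [
    {"tx": 0.0015, "ty": -0.008, "tz": 0.0, "rx": 0.0, "ry": 0.0, "rz": 0.0, "claw": 0.04},
    {"tx": 0.003, "ty": -0.016, "tz": 0.0, "rx": 0.0, "ry": 0.0, "rz": 0.0, "claw": 0.04},
    {"tx": 0.0045, "ty": -0.024, "tz": 0.0, "rx": 0.0, "ry": 0.0, "rz": 0.0, "claw": 0.04},
    {"tx": 0.0055, "ty": -0.029, "tz": 0.0, "rx": 0.0, "ry": 0.0, "rz": 0.0, "claw": 0.04},
    {"tx": 0.0063, "ty": -0.033, "tz": 0.0, "rx": 0.0, "ry": 0.0, "rz": 0.0, "claw": 0.04},
    {"tx": 0.0067, "ty": -0.035, "tz": 0.0, "rx": 0.0, "ry": 0.0, "rz": 0.0, "claw": 0.04},
    {"tx": 0.007, "ty": -0.037, "tz": 0.0, "rx": 0.0, "ry": 0.0, "rz": 0.0, "claw": 0.04},
    {"tx": 0.007, "ty": -0.037, "tz": 0.0, "rx": 0.0, "ry": 0.0, "rz": 0.0, "claw": 0.04}
  ]
}}

```text
clock: 11.35
eef_pos: [622.9, -1.1, 19.2]
tool_rot: [-3.142, 0.0, 1.757]
force: [-0.5, 1.9, 1.5]
width: 40.0
```

>>> {"method": "apply_moves", "body": {
  "increments": [
    {"tx": 0.0003, "ty": -0.0015, "tz": 0.0, "rx": 0.0, "ry": 0.0, "rz": 0.0, "claw": 0.04},
    {"tx": 0.0006, "ty": -0.003, "tz": 0.0, "rx": 0.0, "ry": 0.0, "rz": 0.0, "claw": 0.04},
    {"tx": 0.0008, "ty": -0.0045, "tz": 0.0, "rx": 0.0, "ry": 0.0, "rz": 0.0, "claw": 0.04},
    {"tx": 0.001, "ty": -0.0055, "tz": 0.0, "rx": 0.0, "ry": 0.0, "rz": 0.0, "claw": 0.04},
    {"tx": 0.0012, "ty": -0.0065, "tz": 0.0, "rx": 0.0, "ry": 0.0, "rz": 0.0, "claw": 0.04}
  ]
}}

```text
clock: 11.85
eef_pos: [623.7, -5.5, 19.2]
tool_rot: [-3.141, -0.002, 1.757]
force: [-2.0, 7.2, 2.7]
width: 40.1
```

>>> {"method": "apply_moves", "body": {
  "increments": [
    {"tx": 0.0002, "ty": -0.001, "tz": 0.0, "rx": 0.0, "ry": 0.0, "rz": 0.0, "claw": 0.04},
    {"tx": 0.0004, "ty": -0.002, "tz": 0.0, "rx": 0.0, "ry": 0.0, "rz": 0.0, "claw": 0.04}
  ]
}}

```text
clock: 12.05
eef_pos: [623.6, -5.6, 19.2]
tool_rot: [-3.14, -0.005, 1.758]
force: [-2.4, 10.9, 3.3]
width: 40.1
```

>>> {"method": "apply_moves", "body": {
  "increments": [
    {"tx": -0.001, "ty": 0.005, "tz": 0.0, "rx": 0.0, "ry": 0.0, "rz": 0.0, "claw": 0.04},
    {"tx": -0.0037, "ty": 0.02, "tz": 0.0, "rx": 0.0, "ry": 0.0, "rz": 0.0, "claw": 0.04},
    {"tx": -0.0037, "ty": 0.02, "tz": 0.04, "rx": 0.0, "ry": 0.0, "rz": 0.0, "claw": 0.04},
    {"tx": -0.0037, "ty": 0.02, "tz": 0.085, "rx": 0.0, "ry": 0.0, "rz": 0.0, "claw": 0.04},
    {"tx": -0.04, "ty": 0.02, "tz": 0.12, "rx": 0.0, "ry": 0.0, "rz": 1.7, "claw": 0.085},
    {"tx": -0.08, "ty": 0.01, "tz": 0.14, "rx": 0.0, "ry": 0.0, "rz": 3.4, "claw": 0.085},
    {"tx": -0.11, "ty": -0.02, "tz": 0.14, "rx": 0.0, "ry": 0.0, "rz": 5.1, "claw": 0.085},
    {"tx": -0.12, "ty": -0.06, "tz": 0.14, "rx": 0.0, "ry": 0.0, "rz": 6.8, "claw": 0.085},
    {"tx": -0.12, "ty": -0.09, "tz": 0.14, "rx": 0.0, "ry": 0.0, "rz": 8.5, "claw": 0.085},
    {"tx": -0.12, "ty": -0.105, "tz": 0.14, "rx": 0.0, "ry": 0.0, "rz": 10.2, "claw": 0.085},
    {"tx": -0.12, "ty": -0.105, "tz": 0.14, "rx": 0.0, "ry": 0.0, "rz": 11.9, "claw": 0.085},
    {"tx": -0.12, "ty": -0.105, "tz": 0.14, "rx": 0.0, "ry": 0.0, "rz": 13.6, "claw": 0.085}
  ]
}}

```text
clock: 13.25
eef_pos: [504.3, -115.5, 159.3]
tool_rot: [-3.141, 0.0, 2.947]
force: [-0.2, 0.3, 0.7]
width: 85.0
```

```bash
python3 - <<'E'
from h import *
st=read_state(); print(st["eef_pos"],st["tool_rot"],st["width"])
s=get_image("side"); t=get_image("top")
a=cv2.resize(s[190:300,230:380],(700,513),interpolation=2)
cv2.imwrite("pics/s5.png",a[:,:,::-1]); cv2.imwrite("pics/t5.png",t[:,:,::-1]); cv2.imwrite("pics/s5full.png",s[:,:,::-1])
E
```

```text
[ 504.3190386  -115.50709214  159.27775346] [-3.14059079e+00  3.95948495e-04  2.94701685e+00] 84.97347128768222
```

View pics/s5.png

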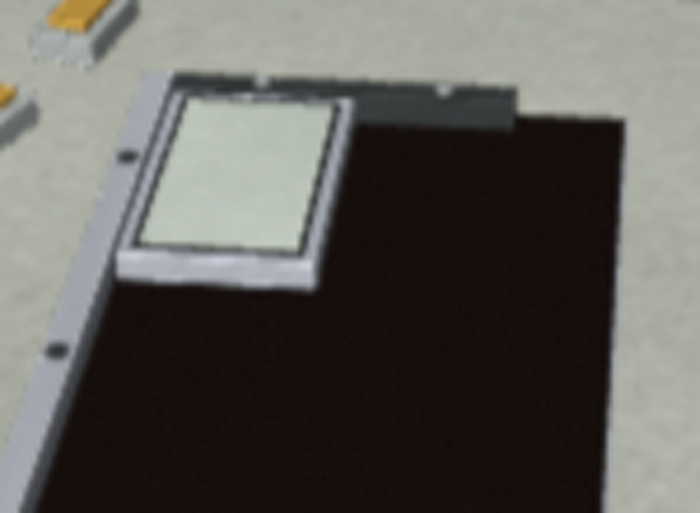

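Carrier appears seated in the corner. I'll give one more push against the rail to make sure it's square.

>>> {"method": "apply_moves", "body": {
  "increments": [
    {"tx": 0.015, "ty": 0.004, "tz": 0.0, "rx": 0.0, "ry": 0.0, "rz": 1.5, "claw": 0.085},
    {"tx": 0.03, "ty": 0.008, "tz": 0.0, "rx": 0.0, "ry": 0.0, "rz": 3.0, "claw": 0.085},
    {"tx": 0.046, "ty": 0.0116, "tz": 0.0, "rx": 0.0, "ry": 0.0, "rz": 4.36, "claw": 0.085},
    {"tx": 0.046, "ty": 0.0116, "tz": -0.03, "rx": 0.0, "ry": 0.0, "rz": 4.36, "claw": 0.085},
    {"tx": 0.046, "ty": 0.0116, "tz": -0.07, "rx": 0.0, "ry": 0.0, "rz": 4.36, "claw": 0.085},
    {"tx": 0.046, "ty": 0.0116, "tz": -0.11, "rx": 0.0, "ry": 0.0, "rz": 4.36, "claw": 0.085},
    {"tx": 0.046, "ty": 0.0116, "tz": -0.135, "rx": 0.0, "ry": 0.0, "rz": 4.36, "claw": 0.085},
    {"tx": 0.046, "ty": 0.0116, "tz": -0.145, "rx": 0.0, "ry": 0.0, "rz": 4.36, "claw": 0.085},
    {"tx": 0.046, "ty": 0.0116, "tz": -0.15, "rx": 0.0, "ry": 0.0, "rz": 4.36, "claw": 0.085},
    {"tx": 0.046, "ty": 0.0116, "tz": -0.15, "rx": 0.0, "ry": 0.0, "rz": 4.36, "claw": 0.085}
  ]
}}

```text
clock: 14.35
eef_pos: [551.0, -102.6, 9.6]
tool_rot: [-3.141, 0.0, -2.96]
force: [0.5, -0.2, -0.9]
width: 85.5
```

>>> {"method": "apply_moves", "body": {
  "increments": [
    {"tx": 0.008, "ty": 0.0015, "tz": 0.0, "rx": 0.0, "ry": 0.0, "rz": 0.0, "claw": 0.085},
    {"tx": 0.016, "ty": 0.003, "tz": 0.0, "rx": 0.0, "ry": 0.0, "rz": 0.0, "claw": 0.085},
    {"tx": 0.024, "ty": 0.0045, "tz": 0.0, "rx": 0.0, "ry": 0.0, "rz": 0.0, "claw": 0.085},
    {"tx": 0.028, "ty": 0.0052, "tz": 0.0, "rx": 0.0, "ry": 0.0, "rz": 0.0, "claw": 0.085},
    {"tx": 0.031, "ty": 0.0058, "tz": 0.0, "rx": 0.0, "ry": 0.0, "rz": 0.0, "claw": 0.085},
    {"tx": 0.033, "ty": 0.0062, "tz": 0.0, "rx": 0.0, "ry": 0.0, "rz": 0.0, "claw": 0.085},
    {"tx": 0.0345, "ty": 0.0065, "tz": 0.0, "rx": 0.0, "ry": 0.0, "rz": 0.0, "claw": 0.085},
    {"tx": 0.036, "ty": 0.0067, "tz": 0.0, "rx": 0.0, "ry": 0.0, "rz": 0.0, "claw": 0.085}
  ]
}}

```text
clock: 15.15
eef_pos: [586.1, -96.1, 9.2]
tool_rot: [3.141, -0.001, -2.959]
force: [-2.7, -0.1, 1.2]
width: 85.1
```

>>> {"method": "apply_moves", "body": {
  "increments": [
    {"tx": 0.001, "ty": 0.0002, "tz": 0.0, "rx": 0.0, "ry": 0.0, "rz": 0.0, "claw": 0.085},
    {"tx": 0.002, "ty": 0.0004, "tz": 0.0, "rx": 0.0, "ry": 0.0, "rz": 0.0, "claw": 0.085},
    {"tx": 0.003, "ty": 0.0005, "tz": 0.0, "rx": 0.0, "ry": 0.0, "rz": 0.0, "claw": 0.085}
  ]
}}

```text
clock: 15.45
eef_pos: [587.3, -95.5, 9.0]
tool_rot: [3.141, -0.004, -2.959]
force: [-7.1, 1.4, 4.9]
width: 85.0
```

>>> {"method": "apply_moves", "body": {
  "increments": [
    {"tx": 0.0015, "ty": 0.0003, "tz": 0.0, "rx": 0.0, "ry": 0.0, "rz": 0.0, "claw": 0.085},
    {"tx": 0.003, "ty": 0.0006, "tz": 0.0, "rx": 0.0, "ry": 0.0, "rz": 0.1, "claw": 0.085},
    {"tx": 0.003, "ty": 0.0006, "tz": 0.0, "rx": 0.0, "ry": 0.0, "rz": 0.1, "claw": 0.085}
  ]
}}

```text
clock: 15.75
eef_pos: [587.9, -96.2, 8.8]
tool_rot: [-3.142, -0.009, -2.951]
force: [-10.3, -1.1, 6.9]
width: 85.1
```

>>> {"method": "apply_moves", "body": {
  "increments": [
    {"tx": -0.006, "ty": -0.001, "tz": 0.0, "rx": 0.0, "ry": 0.0, "rz": 0.0, "claw": 0.085},
    {"tx": -0.02, "ty": -0.004, "tz": 0.0, "rx": 0.0, "ry": 0.0, "rz": 0.0, "claw": 0.085},
    {"tx": -0.03, "ty": -0.005, "tz": 0.02, "rx": 0.0, "ry": 0.0, "rz": 0.0, "claw": 0.085},
    {"tx": -0.03, "ty": -0.005, "tz": 0.06, "rx": 0.0, "ry": 0.0, "rz": 0.0, "claw": 0.085},
    {"tx": -0.03, "ty": 0.02, "tz": 0.09, "rx": 0.0, "ry": 0.0, "rz": -1.5, "claw": 0.04},
    {"tx": -0.02, "ty": 0.05, "tz": 0.1, "rx": 0.0, "ry": 0.0, "rz": -3.0, "claw": 0.04},
    {"tx": -0.01, "ty": 0.08, "tz": 0.1, "rx": 0.0, "ry": 0.0, "rz": -4.5, "claw": 0.04},
    {"tx": 0.01, "ty": 0.1, "tz": 0.1, "rx": 0.0, "ry": 0.0, "rz": -6.0, "claw": 0.04},
    {"tx": 0.025, "ty": 0.11, "tz": 0.1, "rx": 0.0, "ry": 0.0, "rz": -7.5, "claw": 0.04},
    {"tx": 0.03, "ty": 0.11, "tz": 0.1, "rx": 0.0, "ry": 0.0, "rz": -9.0, "claw": 0.04},
    {"tx": 0.03, "ty": 0.11, "tz": 0.1, "rx": 0.0, "ry": 0.0, "rz": -10.5, "claw": 0.04},
    {"tx": 0.03, "ty": 0.11, "tz": 0.1, "rx": 0.0, "ry": 0.0, "rz": -12.0, "claw": 0.04}
  ]
}}

```text
clock: 16.95
eef_pos: [624.1, 15.6, 109.5]
tool_rot: [3.139, 0.002, 2.28]
force: [-1.0, -0.2, -0.3]
width: 40.0
```

>>> {"method": "apply_moves", "body": {
  "increments": [
    {"tx": 0.0, "ty": 0.0, "tz": 0.0, "rx": 0.0, "ry": 0.0, "rz": -1.5, "claw": 0.04},
    {"tx": 0.0, "ty": 0.0, "tz": 0.0, "rx": 0.0, "ry": 0.0, "rz": -3.0, "claw": 0.04},
    {"tx": 0.0, "ty": 0.0, "tz": 0.0, "rx": 0.0, "ry": 0.0, "rz": -4.5, "claw": 0.04},
    {"tx": 0.0, "ty": 0.0, "tz": 0.0, "rx": 0.0, "ry": 0.0, "rz": -6.0, "claw": 0.04},
    {"tx": 0.0, "ty": 0.0, "tz": 0.0, "rx": 0.0, "ry": 0.0, "rz": -6.0, "claw": 0.04}
  ]
}}

```text
clock: 17.45
eef_pos: [623.7, 15.5, 109.5]
tool_rot: [3.139, 0.001, 1.762]
force: [-0.9, 0.2, -0.5]
width: 40.3
```

>>> {"method": "apply_moves", "body": {
  "increments": [
    {"tx": -0.004, "ty": 0.002, "tz": -0.03, "rx": 0.0, "ry": 0.0, "rz": 0.0, "claw": 0.04},
    {"tx": -0.004, "ty": 0.002, "tz": -0.06, "rx": 0.0, "ry": 0.0, "rz": 0.0, "claw": 0.04},
    {"tx": -0.004, "ty": 0.002, "tz": -0.08, "rx": 0.0, "ry": 0.0, "rz": 0.0, "claw": 0.04},
    {"tx": -0.004, "ty": 0.002, "tz": -0.087, "rx": 0.0, "ry": 0.0, "rz": 0.0, "claw": 0.04},
    {"tx": -0.004, "ty": 0.002, "tz": -0.09, "rx": 0.0, "ry": 0.0, "rz": 0.0, "claw": 0.04},
    {"tx": -0.002, "ty": -0.008, "tz": -0.09, "rx": 0.0, "ry": 0.0, "rz": 0.0, "claw": 0.04},
    {"tx": -0.001, "ty": -0.014, "tz": -0.09, "rx": 0.0, "ry": 0.0, "rz": 0.0, "claw": 0.04},
    {"tx": -0.0005, "ty": -0.017, "tz": -0.09, "rx": 0.0, "ry": 0.0, "rz": 0.0, "claw": 0.04},
    {"tx": 0.0, "ty": -0.019, "tz": -0.09, "rx": 0.0, "ry": 0.0, "rz": 0.0, "claw": 0.04},
    {"tx": 0.0003, "ty": -0.021, "tz": -0.09, "rx": 0.0, "ry": 0.0, "rz": 0.0, "claw": 0.04},
    {"tx": 0.0005, "ty": -0.0225, "tz": -0.09, "rx": 0.0, "ry": 0.0, "rz": 0.0, "claw": 0.04},
    {"tx": 0.0007, "ty": -0.024, "tz": -0.09, "rx": 0.0, "ry": 0.0, "rz": 0.0, "claw": 0.04}
  ]
}}

```text
clock: 18.65
eef_pos: [623.2, -5.8, 19.7]
tool_rot: [3.141, -0.004, 1.763]
force: [-2.1, 7.9, 5.7]
width: 39.9
```

>>> {"method": "apply_moves", "body": {
  "increments": [
    {"tx": 0.0004, "ty": -0.002, "tz": 0.0, "rx": 0.0, "ry": 0.0, "rz": 0.0, "claw": 0.04},
    {"tx": 0.0004, "ty": -0.002, "tz": 0.0, "rx": 0.0, "ry": 0.0, "rz": 0.0, "claw": 0.04}
  ]
}}

```text
clock: 18.85
eef_pos: [623.1, -5.9, 19.7]
tool_rot: [-3.141, -0.006, 1.764]
force: [-2.2, 8.6, 4.8]
width: 40.1
```

>>> {"method": "apply_moves", "body": {
  "increments": [
    {"tx": -0.001, "ty": 0.005, "tz": 0.0, "rx": 0.0, "ry": 0.0, "rz": 0.0, "claw": 0.04},
    {"tx": -0.0037, "ty": 0.02, "tz": 0.0, "rx": 0.0, "ry": 0.0, "rz": 0.0, "claw": 0.04},
    {"tx": -0.0037, "ty": 0.02, "tz": 0.04, "rx": 0.0, "ry": 0.0, "rz": 0.0, "claw": 0.04},
    {"tx": -0.0037, "ty": 0.02, "tz": 0.085, "rx": 0.0, "ry": 0.0, "rz": 0.0, "claw": 0.04},
    {"tx": -0.0037, "ty": 0.02, "tz": 0.13, "rx": 0.0, "ry": 0.0, "rz": 0.0, "claw": 0.0},
    {"tx": -0.03, "ty": -0.01, "tz": 0.15, "rx": 0.0, "ry": 0.0, "rz": 0.0, "claw": 0.0},
    {"tx": -0.05, "ty": -0.055, "tz": 0.15, "rx": 0.0, "ry": 0.0, "rz": 0.0, "claw": 0.0},
    {"tx": -0.065, "ty": -0.1, "tz": 0.15, "rx": 0.0, "ry": 0.0, "rz": 0.0, "claw": 0.0},
    {"tx": -0.08, "ty": -0.145, "tz": 0.15, "rx": 0.0, "ry": 0.0, "rz": 0.0, "claw": 0.0},
    {"tx": -0.095, "ty": -0.19, "tz": 0.15, "rx": 0.0, "ry": 0.0, "rz": 0.0, "claw": 0.0},
    {"tx": -0.11, "ty": -0.235, "tz": 0.15, "rx": 0.0, "ry": 0.0, "rz": 0.0, "claw": 0.0},
    {"tx": -0.12, "ty": -0.26, "tz": 0.15, "rx": 0.0, "ry": 0.0, "rz": 0.0, "claw": 0.0}
  ]
}}

```text
clock: 20.05
eef_pos: [501.4, -275.3, 169.4]
tool_rot: [-3.14, 0.003, 1.757]
force: [-0.2, 0.2, -0.0]
width: -0.1
```

```bash
python3 - <<'E'
from h import *
st=read_state(); print(st["eef_pos"],st["tool_rot"],st["width"])
im=cv2.imread("pics/side1.png")
uv={}
for nm,s in(("start",(391,163)),("stop",(355,160))):
    sub=im[:,:,1][s[1]-14:s[1]+14,s[0]-16:s[0]+16]; l=cv2.connectedComponentsWithStats((sub<55).astype(np.uint8))
    i=1+np.argmax(l[2][1:,4]); uv[nm]=l[3][i]+np.array(s)-[16,14]; print(nm,l[2][i],uv[nm])
tp={"start":(475.24,277.16),"stop":(469.42,240.56)}
for k in uv:
    f=lambda P:np.r_[proj("top",P)[0]-tp[k],proj("side",P)[0]-uv[k]]
    r=least_squares(f,[463,-405,55]); print(k,r.x,r.fun)
s=get_image("side"); t=get_image("top"); w=get_image("wrist")
b=[567.1,-5.9,.1853]
vs=cv2.resize(s[195:285,230:350],(560,420),interpolation=2); 
cv2.imwrite("pics/s6.png",vs[:,:,::-1]); cv2.imwrite("pics/w6.png",w[:,:,::-1]); cv2.imwrite("pics/t6.png",t[:,:,::-1])
c=calibration("wrist"); print(c["origin"],c["attitude"])
for n,im,seed in(("side",s,(276,233)),):
    g=im.min(2); l=cv2.connectedComponents((g>150).astype(np.uint8))[1]; mm=(l==l[seed[1],seed[0]]).astype(np.uint8)
    ct=max(cv2.findContours(mm,0,2)[0],key=cv2.contourArea)[:,0].astype(float); print(mm.sum(),cv2.minAreaRect(ray(n,ct,32)[:,:2].astype(np.float32)))
print("home", pose(b,[60,-95,0]))
E
```

```text
[ 501.44005697 -275.32624321  169.3810518 ] [-3.14024930e+00  2.67323791e-03  1.75699213e+00] -0.0944697811617857
start [11 10 10  6 51] [390.68627451 161.50980392]
stop [  9   8  16  10 122] [355.55737705 158.28688525]
start [ 461.46533368 -403.87739443   59.92493517] [ 0.07095768  0.42900021 -0.45604697 -0.04776743]
stop [ 551.02742881 -397.09880674   60.48658345] [ 0.07576171  0.36709943 -0.39144285 -0.05253021]
[ 488.4369236  -196.76538518  311.37890307] [-0.30682095  0.00063184  0.18641279]
993 ((642.8424682617188, -86.3133773803711), (70.8243179321289, 120.76687622070312), 10.946496963500977)
home [[643.57579493 -88.21921276   0.        ]]
```

View pics/w6.png

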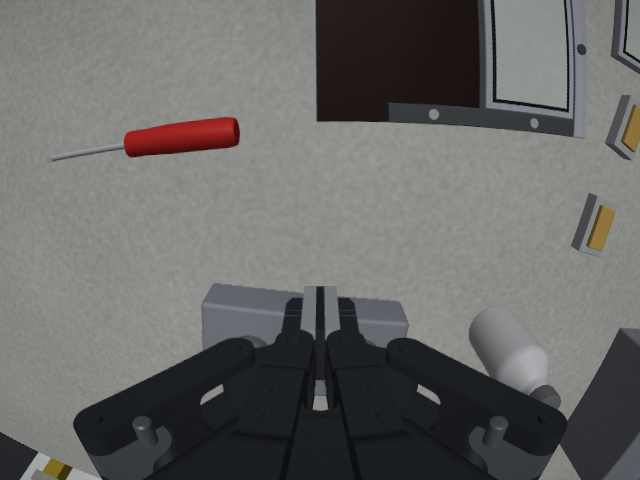

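View pics/s6.png

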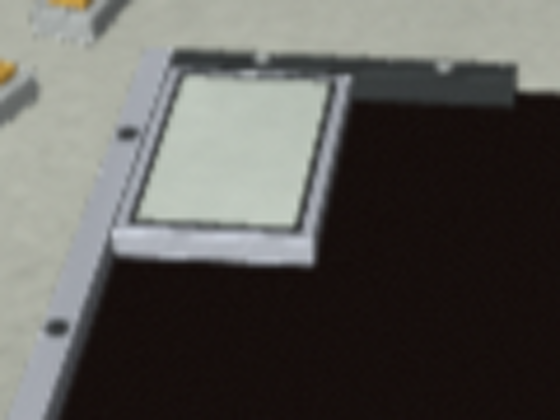

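Wrist view: fingers are above the table near the pod, and the screwdriver and bottle are clear. The side crop shows the carrier in the corner; the plate fits at (642.8, -86.3), turned 10.9°, against a predicted (643.6, -88.2). Now the button at about (462, -404.5), top z ≈ 58.

>>> {"method": "apply_moves", "body": {
  "increments": [
    {"tx": -0.013, "ty": -0.043, "tz": 0.0, "rx": 0.0, "ry": 0.0, "rz": 0.0, "claw": 0.0},
    {"tx": -0.026, "ty": -0.086, "tz": 0.0, "rx": 0.0, "ry": 0.0, "rz": 0.0, "claw": 0.0},
    {"tx": -0.0395, "ty": -0.129, "tz": 0.0, "rx": 0.0, "ry": 0.0, "rz": 0.0, "claw": 0.0},
    {"tx": -0.0395, "ty": -0.129, "tz": -0.04, "rx": 0.0, "ry": 0.0, "rz": 0.0, "claw": 0.0},
    {"tx": -0.0395, "ty": -0.129, "tz": -0.075, "rx": 0.0, "ry": 0.0, "rz": 0.0, "claw": 0.0},
    {"tx": -0.0395, "ty": -0.129, "tz": -0.09, "rx": 0.0, "ry": 0.0, "rz": 0.0, "claw": 0.0},
    {"tx": -0.0395, "ty": -0.129, "tz": -0.1, "rx": 0.0, "ry": 0.0, "rz": 0.0, "claw": 0.0},
    {"tx": -0.0395, "ty": -0.129, "tz": -0.105, "rx": 0.0, "ry": 0.0, "rz": 0.0, "claw": 0.0},
    {"tx": -0.0395, "ty": -0.129, "tz": -0.105, "rx": 0.0, "ry": 0.0, "rz": 0.0, "claw": 0.0}
  ]
}}

```text
clock: 21.1
eef_pos: [465.1, -398.9, 64.9]
tool_rot: [3.141, -0.001, 1.763]
force: [0.2, 0.9, 2.6]
width: -0.3
```

```bash
python3 - <<'E'
from h import *
st=read_state(); print(st["eef_pos"],st["force"])
s=get_image("side")
cv2.imwrite("pics/s7.png",cv2.resize(s[110:200,325:425],(600,540),interpolation=2)[:,:,::-1])
E
```

```text
[ 465.09797091 -398.92671878   64.86832219] [0.15752707 0.85145501 2.59794115]
```

View pics/s7.png

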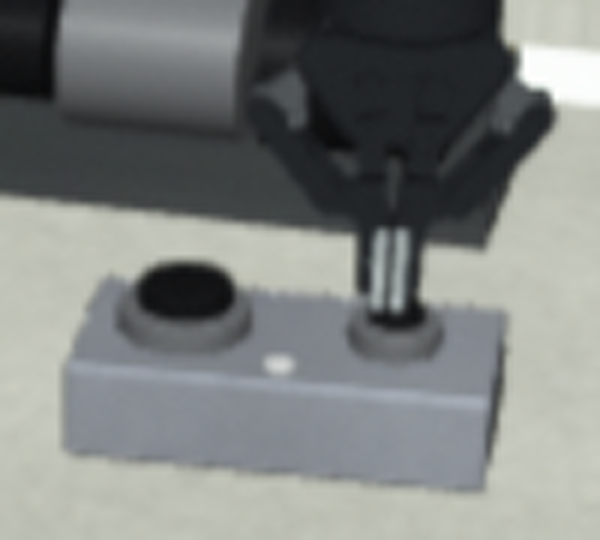

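Fingertips seem to be touching the button already, about 5 mm off centre. I'll lift, re-centre and come down again.

>>> {"method": "apply_moves", "body": {
  "increments": [
    {"tx": 0.0, "ty": 0.0, "tz": 0.012, "rx": 0.0, "ry": 0.0, "rz": 0.0, "claw": 0.0},
    {"tx": -0.0035, "ty": -0.0055, "tz": 0.012, "rx": 0.0, "ry": 0.0, "rz": 0.0, "claw": 0.0},
    {"tx": -0.0035, "ty": -0.0055, "tz": 0.012, "rx": 0.0, "ry": 0.0, "rz": 0.0, "claw": 0.0},
    {"tx": -0.0035, "ty": -0.0055, "tz": 0.012, "rx": 0.0, "ry": 0.0, "rz": 0.0, "claw": 0.0}
  ]
}}

```text
clock: 21.55
eef_pos: [460.3, -406.2, 76.8]
tool_rot: [3.141, 0.001, 1.761]
force: [0.9, 0.0, 0.1]
width: -0.6
```

>>> {"method": "apply_moves", "body": {
  "increments": [
    {"tx": 0.0, "ty": 0.0, "tz": -0.004, "rx": 0.0, "ry": 0.0, "rz": 0.0, "claw": 0.0},
    {"tx": 0.0, "ty": 0.0, "tz": -0.008, "rx": 0.0, "ry": 0.0, "rz": 0.0, "claw": 0.0},
    {"tx": 0.0, "ty": 0.0, "tz": -0.008, "rx": 0.0, "ry": 0.0, "rz": 0.0, "claw": 0.0}
  ]
}}

```text
clock: 21.85
eef_pos: [460.3, -405.0, 67.4]
tool_rot: [-3.141, -0.001, 1.762]
force: [0.1, 0.7, -0.8]
width: -0.2
```

>>> {"method": "apply_moves", "body": {
  "increments": [
    {"tx": 0.0, "ty": 0.0, "tz": -0.002, "rx": 0.0, "ry": 0.0, "rz": 0.0, "claw": 0.0},
    {"tx": 0.0, "ty": 0.0, "tz": -0.004, "rx": 0.0, "ry": 0.0, "rz": 0.0, "claw": 0.0},
    {"tx": 0.0, "ty": 0.0, "tz": -0.004, "rx": 0.0, "ry": 0.0, "rz": 0.0, "claw": 0.0}
  ]
}}

```text
clock: 22.15
eef_pos: [460.6, -405.2, 64.2]
tool_rot: [-3.141, -0.001, 1.762]
force: [-0.3, 1.1, 2.5]
width: 0.2
```

>>> {"method": "apply_moves", "body": {
  "increments": [
    {"tx": 0.0, "ty": 0.0, "tz": -0.002, "rx": 0.0, "ry": 0.0, "rz": 0.0, "claw": 0.0},
    {"tx": 0.0, "ty": 0.0, "tz": -0.004, "rx": 0.0, "ry": 0.0, "rz": 0.0, "claw": 0.0},
    {"tx": 0.0, "ty": 0.0, "tz": -0.004, "rx": 0.0, "ry": 0.0, "rz": 0.0, "claw": 0.0}
  ]
}}

```text
clock: 22.45
eef_pos: [460.6, -405.3, 61.1]
tool_rot: [3.141, -0.0, 1.762]
force: [-2.1, 2.4, 9.4]
width: 0.3
```

>>> {"method": "apply_moves", "body": {
  "increments": [
    {"tx": 0.0, "ty": 0.0, "tz": -0.002, "rx": 0.0, "ry": 0.0, "rz": 0.0, "claw": 0.0},
    {"tx": 0.0, "ty": 0.0, "tz": -0.004, "rx": 0.0, "ry": 0.0, "rz": 0.0, "claw": 0.0},
    {"tx": 0.0, "ty": 0.0, "tz": -0.004, "rx": 0.0, "ry": 0.0, "rz": 0.0, "claw": 0.0},
    {"tx": 0.0, "ty": 0.0, "tz": -0.004, "rx": 0.0, "ry": 0.0, "rz": 0.0, "claw": 0.0}
  ]
}}

```text
clock: 22.85
eef_pos: [460.7, -405.3, 60.6]
tool_rot: [3.14, -0.0, 1.762]
force: [-7.4, 8.3, 35.6]
width: -0.2
```

Hard stop at z 60.6, about 6 mm below first contact: the button is fully down. Now release and retreat.

>>> {"method": "apply_moves", "body": {
  "increments": [
    {"tx": 0.0, "ty": 0.0, "tz": 0.01, "rx": 0.0, "ry": 0.0, "rz": 0.0, "claw": 0.0},
    {"tx": 0.0, "ty": 0.0, "tz": 0.03, "rx": 0.0, "ry": 0.0, "rz": 0.0, "claw": 0.0},
    {"tx": 0.0, "ty": 0.0, "tz": 0.07, "rx": 0.0, "ry": 0.0, "rz": 0.0, "claw": 0.0},
    {"tx": 0.0, "ty": 0.0, "tz": 0.11, "rx": 0.0, "ry": 0.0, "rz": 0.0, "claw": 0.0},
    {"tx": -0.02, "ty": 0.04, "tz": 0.14, "rx": 0.0, "ry": 0.0, "rz": 0.0, "claw": 0.0},
    {"tx": -0.04, "ty": 0.08, "tz": 0.14, "rx": 0.0, "ry": 0.0, "rz": 0.0, "claw": 0.0},
    {"tx": -0.04, "ty": 0.08, "tz": 0.14, "rx": 0.0, "ry": 0.0, "rz": 0.0, "claw": 0.0},
    {"tx": -0.04, "ty": 0.08, "tz": 0.14, "rx": 0.0, "ry": 0.0, "rz": 0.0, "claw": 0.0}
  ]
}}

```text
clock: 23.65
eef_pos: [420.6, -324.6, 196.6]
tool_rot: [3.141, 0.0, 1.763]
force: [1.0, -0.1, 0.5]
width: 0.0
```

```bash
python3 - <<'E'
from h import *
st=read_state(); print(st["eef_pos"],st["force"])
s=get_image("side"); cv2.imwrite("pics/s8.png",s[:,:,::-1])
E
```

```text
[ 420.6416999  -324.57271653  196.55367213] [ 0.9756716 -0.0572872  0.4706671]
```

View pics/s8.png

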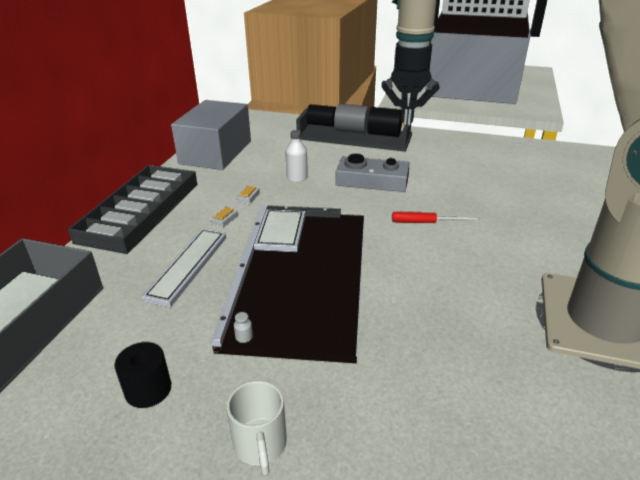

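The carrier sits in the corner at about (280, 228). The start button is back up at (391, 162), and everything else looks as it did in the first picture. I'm handing in.

```bash
python3 -c "
from cell import *
print(finish_job())"
```

```text
the job is handed in; nothing more can be done
None
```

I slid the short carrier home with the fingertips, pressed the start button fully down and released it, then handed the job in at about 24 s of the 72 s allowed.

- **Carrier:** I pushed it square against the rail, then along the rail to the end stop. I repeated both pushes, and each met firm resistance of about 8–11 N. From the second pushes, the plate's measured turn of 10.9° matches the rail direction found by contact.
- **Position check:** the side camera puts the plate centre at (642.8, -86.3) mm, and my image fit of the bed predicts home at (643.6, -88.2) mm. That 2 mm gap is about the calibration error. I did not measure directly that it is flush; that rests on the contact forces and pictures.
- **Start button:** the fingertips first touched it about 5 mm off centre with a light 2.6 N, so I lifted, re-centred and pressed again. That press ended on a hard stop about 6 mm below first contact, with 36 N on the fingertips. In the last picture the button is back up.
- **Disagreement:** the cameras put the top of the start button at about 60 mm, but by touch it was about 66 mm. I trusted the touch reading.
- **Everything else:** the stop button was not touched. In the last picture the other objects look as they did at the start, and the robot touches nothing.

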